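Fetch the salt jar from behind the bottles and put the bench back in order

TASK

The squat salt jar at the back of the rubber mat is needed on the balance, but the wire plating jig and the two tall bottles stand in the way: first stand all three of them on the steel tray, and only then fetch the jar and set it gently in the middle of the balance pan. After that put the jig and each bottle back upright on its own spot, where it stood at the start. Knock nothing over and leave the beaker, dropper bottle, brush and tweezers where they are.

Things in the scene. Friction and masses are not known exactly. Their poses are not given: they have to be found in the camera images.
- salt_jar: Squat round jar, white plastic with a black screw lid: 52 mm high in all, body 54 mm in diameter, lid 57 mm in diameter from 34 to 52 mm up; about 0.22 kg. Origin: centre of its underside, z up. It stands at the back of the grey rubber mat (mat 3 mm thick, yawed by up to 0.1 rad) with the three taller things at its two sides and in front of it (towards the robot); behind it, 65 to 90 mm from its centre, is the bench's rear ledge, 118 mm high.
- round_bottle: Tall round white plastic bottle, 136 mm high, body 60 mm in diameter up to 78 mm, shoulder up to 101 mm, narrow neck 25 mm in diameter, grey screw cap 31 mm in diameter from 112 to 136 mm up (a good place to grip); about 0.28 kg, closed. Origin: centre of its underside, z up. At the start on the rubber mat.
- square_bottle: Tall square white plastic bottle, 130 mm high, body 54 x 54 mm up to 82 mm, shoulder up to 95 mm, neck 33 mm in diameter, grey screw cap 40 mm in diameter from 106 to 130 mm up (a good place to grip); about 0.30 kg, closed. Origin: centre of its underside, z up, x and y square to its sides. At the start on the rubber mat.
- jig: Black wire plating jig, 142 mm high: two rings 68 mm in outer diameter, at the foot and 66 mm up, with thin steel hooks out to 84 mm in diameter, and three struts that meet at 100 mm up under an upright round black sleeve 18 mm in diameter, from 100 to 136 mm up (the place to grip), with a copper contact pin on top; about 0.15 kg. Origin: centre of its underside, z up. It stands on its lower ring, at the start on the rubber mat.
- steel_tray: Empty shallow stainless steel tray, fixed, 290 mm long (its x axis) by 150 mm wide (its y axis), outside; floor 3 mm thick, rim 3 mm thick and 14 mm high. Origin: centre of its underside, on the bench. It has room for the jig and both bottles in one row along its length, about 90 mm apart. It lies left or right of the mat, the balance on the other side.
- pan (a point): Centre of the top face of the balance's round steel pan, 120 mm in diameter, flat, 64 mm above the bench. The balance is a low white box, fixed, with its display towards the robot.
- beaker: Small glass beaker, 48 mm in diameter, 60 mm high, loose; origin: centre of its underside. Not part of the job, leave it where it is.
- dropper_bottle: Small amber dropper bottle, 32 mm in diameter, 78 mm high, loose, near the ledge; origin: centre of its underside. Not part of the job, leave it.
- brush: Brass-bristled wooden brush, 154 mm long (its x axis), 14 mm wide, 24 mm high, lying near the ledge, loose; origin about its middle, at its underside. Not part of the job, leave it.
- tweezers: Steel tweezers, 132 mm long (their x axis), 16 mm wide, 8 mm high, lying on the bench in front of the mat, loose; origin about their middle, at their underside. Not part of the job, leave them.
Not all that is in view belongs to the job. Leave any blue or pink look-alike of the round_bottle alone.

How it is judged:
By the outcome, as a careful person would: the job done as asked, in the order asked, and still so for the second after the job is handed in, with the robot touching nothing.
It also fails if it takes over 144 s, if anything falls off the work surface, if the arm or the gripper's body presses on something with over 40 N, if the wrist force passes 120 N, or if a joint passes its speed limit or range.

ROBOT

A 6-joint arm with a two-finger parallel gripper is mounted at the origin on the work surface. World frame = base frame: x ahead of the robot, y to its left, z up, the work surface at z = 0. Lengths are in m, angles in degrees, forces in N, time in s.
With the tool pointing down it reaches from about 0.25 to 0.725 m from the base axis. Payload 9.7 kg.
Tool frame: the origin (TCP) lies at the very end of the fingers, on their centre line; the grasp point (between the pads) lies grasp_offset behind it (grasp_offset is the distance from the TCP to the grasp point, in m); z points along the fingers, y is the line along which they close (so a half turn about z gives the same grasp; the last joint's range is limited). The gripper opens to 85 mm and grips with 20 to 120 N. Pads are 22 mm wide; open, the fingers measure 114 mm over their backs; the gripper's body (76 mm by 85 mm) begins 54 mm behind the grasp point. The pads swing forward as they close: fully open they stand 13 mm farther back than shut.
Start: joints at [-69.614, 4.979, 10.078, 95.1, 0, 90], TCP at [0.192, -0.516, 0.231] pointing down, gripper open.
Joint ranges: [-179.16, 179.16], [-48.56, 103.87], [-65.8, 70.77], [-126.05, 130.52], [-82.76, 87.17], [-180, 180]. Speed limits (degrees/s): [127.2, 127.2, 147.25, 180, 180, 180].

INTERFACE

Orientations are given as [roll, pitch, yaw] about the fixed x, y, z axes, in that order (R = Rz(yaw) Ry(pitch) Rx(roll)).
In Python, from workcell import get_obs, camera, calibration, job_done, recognise, cut_out, mark_of, grasp_offset gives the robot as it stands.
- The arm moves only by the tool servo_tool, never from a script. Its argument "moves" is a list of rows, each a list of 3 entries, a list of its own where there are three numbers: the turn, a rotation vector about the tool's x, y, z in degrees, then the shift along the tool's x, y, z in m, then the opening in per cent of the stroke, from 0 (shut) to 100 (fully open). In form: [[[ax, ay, az], [x, y, z], claw], ...]. A call has 1 to 12 rows; each row shifts and turns the commanded pose from where the row before left it, along the tool's axes as they then stand; what a row does not reach is not made up. A row lasts 1/10 s, in which the tool goes at most 50 mm and 8.59 degrees, less where a joint would pass 70% of its speed; a pose out of reach is approached as far as the arm can. A call is refused whole if a number of a shift passes 0.05 or a number of a turn 8.59, either way. A call with a gripper value outside its range is refused whole. The fingers move at their own pace and stop on an object; "force" is the grip in N (left out, the last holds). Time passes only in rows, so rows that do not move let the fingers close. It gives the time, the measured TCP pose, the force, the opening and the grip force at its end, in the units of the state.
- get_obs(): the state, without advancing time (a new reading comes with each control period).
- camera(name): name is "scene" or "top" or "wrist"; returns (picture, depth): 480x640x3 uint8, red, green, blue; 480x640 float32, m along the optical axis (not along the pixel's ray), 0 where there is no reading.
- calibration(name): a dict with "camera_matrix" (3x3 intrinsics, pixels), "R" (3x3) and "t" (3): a world point X has camera coordinates R X + t. Camera axes: x right, y down, z forward; pixel columns grow to the right and rows downward; lengths in m; the calibration is good to about 2 mm. A picture is of the moment at which its call begins: read the wrist's pose just before it. calibration takes no time and is no camera call; for the wrist camera it gives the pose at the moment of the call.
- job_done(): hands the job in; it is judged then, once.
Trained networks look in the newest picture that a camera, given by its name, has taken for a name from the list of things; names that differ only in an ending like _2 or _b are one class to them, and where a whole thing is asked for, a point or a joint stands for the part that bears it (a point fixed in the world has none). Each returns a list of dicts, best first, with "score" (0 to 1); they miss things now and then, are a little off and sometimes report something else, mostly with a low value. They report only what shows in the picture. A call takes as long as a camera call. They do not tell look-alikes from the thing itself.
- recognise(name, camera): "xyz" ([x, y, z] in m, in the coordinates of the camera as it stood for that picture, good to about 4 mm: the middle of the surface that is visible of it).
- cut_out(name, camera): "mask" (480x640 bool, what is visible of it).
- mark_of(name, camera): "xyz" ([x, y, z] in m, in the coordinates of the camera as it stood for that picture, good to about 4 mm: a listed point, or the origin of a listed thing).
The state is a dict: "time": time; "q": joint angles; "qd": joint speeds; "joint_efforts": joint torques, N m; "ee_pos": TCP position; "tcp_rot": TCP orientation; "wrist_force": force on the tool from outside, world axes, zero at the start; "torque": the same for the moment, N m; "opening": finger opening in m; "grasp_force": force on a finger pad.
Only numpy, scipy, OpenCV 4.12 (cv2) and the standard library are available. Lean on these libraries where they do the work, as an engineer would, in place of code of your own. Each camera call takes 0.05 s, during which the arm holds its last target. There are 200 camera calls.

## Working session

There is one attempt and no reset: what is moved stays moved. The work goes in short steps, Python scripts to look and compute and a tool call to move; the robot and the scene stay as the last step left them, time stands still between calls to the robot, and variables do not carry over. Pictures are saved under pics/ and viewed, at most 14 in all, crops included, and the job is handed in when it is done.

Besides the shell and the picture viewer there is one more tool, called after "Request:" as name(argument=value, ...) on one line, values as JSON. servo_tool: Moves the arm, as the interface text tells. Its arguments: {"type":"object","properties":{"moves":{"type":"array"},"force":{"type":"number"}},"required":["moves"]}

```bash
mkdir -p pics; cat > h.py <<'E'
import numpy as np, cv2
from workcell import *
def toW(name,p):
    c=calibration(name); return np.array(c["R"]).T@(np.array(p)-np.array(c["t"]))
def cloud(name,depth):
    c=calibration(name);K=np.array(c["camera_matrix"])
    v,u=np.mgrid[:480,:640]
    P=np.stack([(u-K[0,2])/K[0,0]*depth,(v-K[1,2])/K[1,1]*depth,depth],-1)
    return (P-np.array(c["t"]))@np.array(c["R"])
def save(name,img): cv2.imwrite("pics/"+name,cv2.cvtColor(img,cv2.COLOR_RGB2BGR))
E
python3 - <<'E'
from h import *
print(grasp_offset, get_obs())
for cam in ["scene","top"]:
    im,d=camera(cam); save(cam+"0.png",im); np.savez(cam+"0.npz",im=im,P=cloud(cam,d),d=d)
    for n in ["salt_jar","round_bottle","square_bottle","jig","steel_tray","pan","beaker","dropper_bottle","brush","tweezers"]:
        print(cam,n,[(np.round(toW(cam,r["xyz"]),3).tolist(),round(r["score"],2)) for r in mark_of(n,cam)[:3]])
E
```

```text
0.0187 {'time': 0.0, 'q': array([-6.96126537e+01,  5.01055540e+00,  1.00346857e+01,  9.50981983e+01,
        5.12980051e-04,  9.00021649e+01]), 'qd': array([ 0.0211755 ,  0.06378347,  0.03744441, -0.0473753 , -0.04473937,
       -0.07445901]), 'joint_efforts': array([ 1.54464287e-03, -5.20382488e+01,  4.64815843e+01,  1.60000124e-02,
        9.64480660e-05,  1.02118793e-06]), 'ee_pos': array([ 0.19152705, -0.51534173,  0.23059036]), 'tcp_rot': array([-1.79925932e+02, -5.10180939e-04,  2.03851807e+01]), 'wrist_force': array([ 0.08521491,  0.49594895, -0.69940183]), 'torque': array([0.01602578, 0.01649637, 0.03340082]), 'grasp_force': 0.0, 'opening': 0.08516404073727663}
scene salt_jar [([0.66, 0.025, 0.005], 0.63), ([0.453, -0.087, -0.004], 0.46)]
scene round_bottle [([0.369, 0.488, -0.003], 0.96), ([0.276, 0.265, 0.003], 0.81), ([0.643, 0.113, 0.005], 0.75)]
scene square_bottle [([0.643, -0.059, 0.001], 0.77), ([0.639, 0.112, 0.005], 0.52)]
scene jig [([0.591, 0.027, 0.002], 0.91)]
scene steel_tray [([0.46, -0.329, 0.001], 0.73)]
scene pan [([0.509, 0.317, 0.063], 0.69)]
scene beaker [([0.484, 0.051, 0.002], 0.72)]
scene dropper_bottle [([0.664, -0.381, 0.007], 0.5), ([0.668, 0.338, 0.0], 0.46)]
scene brush [([0.669, -0.384, 0.004], 0.69), ([0.64, 0.113, 0.006], 0.62)]
scene tweezers [([0.481, 0.054, 0.001], 0.71), ([0.45, -0.085, -0.002], 0.68)]
top salt_jar [([0.659, 0.03, 0.005], 0.88)]
top round_bottle [([0.637, 0.109, 0.005], 0.96), ([0.373, 0.489, 0.0], 0.86), ([0.285, 0.417, 0.002], 0.85)]
top square_bottle [([0.639, -0.053, 0.005], 0.68)]
top jig [([0.588, 0.028, 0.004], 0.9)]
top steel_tray [([0.462, -0.327, 0.002], 0.9)]
top pan [([0.504, 0.32, 0.062], 0.82)]
top beaker [([0.487, 0.056, 0.005], 0.63)]
top dropper_bottle [([0.677, 0.332, -0.002], 0.5)]
top brush [([0.667, -0.387, -0.0], 0.65)]
top tweezers [([0.454, -0.082, -0.0], 0.66)]
```

View pics/scene0.png

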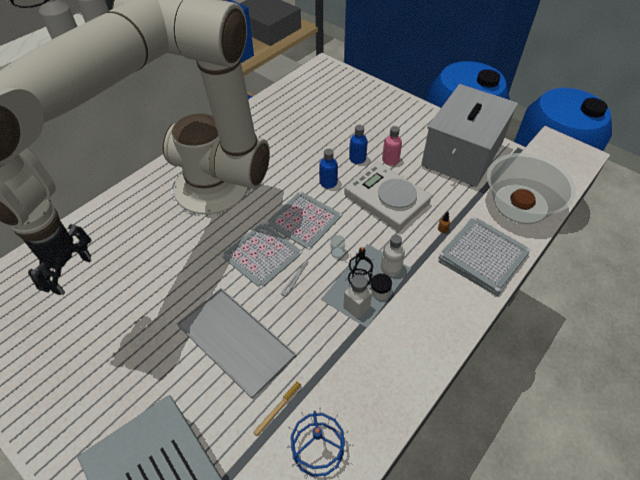

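View pics/top0.png

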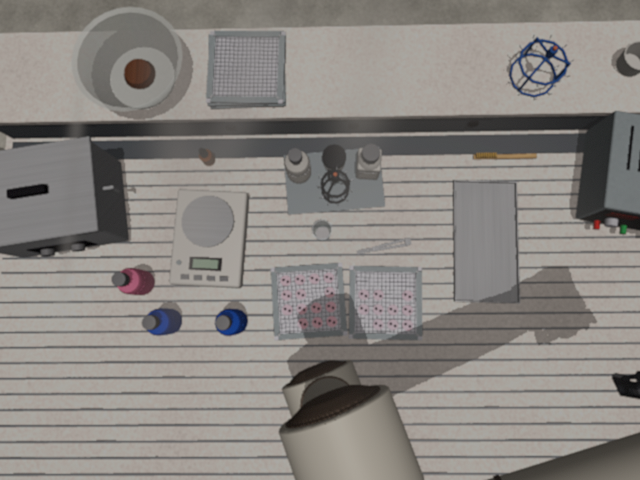

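The scene and top views agree. The jar is at about (.66,.03), with the jig in front of it, the round bottle to its left and the square bottle to its right. The tray (top view px 453-517, 181-301) runs along x, and the balance is on the left. Next I'll refine the positions with depth.

```bash
python3 - <<'E'
import numpy as np,cv2
for cam in ["top","scene"]:
    P=np.load(cam+"0.npz")["P"]
    def lay(n,c,r,z0,z1):
        m=(np.hypot(P[...,0]-c[0],P[...,1]-c[1])<r)&(P[...,2]>z0)&(P[...,2]<z1)
        q=P[m]
        if len(q)<5: print(cam,n,len(q));return
        (cx,cy),rad=cv2.minEnclosingCircle(q[:,:2].astype(np.float32))
        print(cam,n,len(q),"circ",round(cx,4),round(cy,4),round(rad,4),"mean",np.round(q.mean(0),4),"medz",np.round(np.median(q[:,2]),4))
    lay("round",(.64,.111),.04,.132,.15)
    lay("square",(.641,-.056),.04,.126,.14)
    lay("sleeve",(.59,.028),.03,.108,.155)
    lay("jar",(.66,.028),.036,.046,.062)
    lay("pan",(.507,.318),.08,.058,.072)
    lay("ballmid",(.484,.053),.04,.05,.066)
    lay("ledge",(.8,.03),.1,.1,.13)
    m=(P[...,2]>.1)&(P[...,2]<.125)&(abs(P[...,1]-.03)<.15)&(P[...,0]>.69)
    print("ledge x",np.percentile(P[m][:,0],[1,5]))
    m=(abs(P[...,0]-.46)<.19)&(abs(P[...,1]+.328)<.11)&(P[...,2]>.008)&(P[...,2]<.02)
    q=P[m][:,:2].astype(np.float32); print("tray",cv2.minAreaRect(q),len(q))
E
```

```text
top round 159 circ 0.6354 0.113 0.0156 mean [0.6342 0.1127 0.1395] medz 0.1396
top square 265 circ 0.6397 -0.0529 0.0198 mean [ 0.6393 -0.0525  0.1337] medz 0.1339
top sleeve 76 circ 0.5877 0.0265 0.0089 mean [0.5857 0.026  0.135 ] medz 0.1389
top jar 462 circ 0.6583 0.0273 0.0286 mean [0.6577 0.0278 0.0556] medz 0.0558
top pan 2110 circ 0.5055 0.3202 0.0608 mean [0.5055 0.3193 0.0649] medz 0.0649
top ballmid 105 circ 0.4837 0.0577 0.0238 mean [0.4858 0.058  0.0586] medz 0.0594
top ledge 5445 circ 0.8001 0.03 0.1 mean [0.8047 0.0299 0.1188] medz 0.1189
ledge x [0.72812121 0.73179947]
tray ((0.4651007056236267, -0.3417041301727295), (0.18854905664920807, 0.33739033341407776), 89.91506958007812) 886
scene round 101 circ 0.636 0.11 0.0164 mean [0.6371 0.1086 0.1389] medz 0.1392
scene square 185 circ 0.6414 -0.0546 0.0208 mean [ 0.6419 -0.0561  0.1326] medz 0.1328
scene sleeve 75 circ 0.5902 0.0234 0.0097 mean [0.5912 0.0205 0.1296] medz 0.1304
scene jar 329 circ 0.66 0.0259 0.0304 mean [0.6606 0.024  0.0545] medz 0.0549
scene pan 891 circ 0.5063 0.3184 0.0638 mean [0.5071 0.3158 0.0646] medz 0.0647
scene ballmid 108 circ 0.4824 0.0545 0.0265 mean [0.4829 0.0561 0.0568] medz 0.0574
scene ledge 4062 circ 0.8 0.03 0.1 mean [0.8101 0.0268 0.1184] medz 0.1184
ledge x [0.73083646 0.73998009]
tray ((0.4593554735183716, -0.3144800364971161), (0.18232201039791107, 0.29964473843574524), 87.68643951416016) 661
```

Request:
servo_tool(moves=[[[0,0,8],[0,0,0],100],[[0,0,8],[0,0,0],100],[[0,0,4.4],[0,0,-0.03],100]])

```text
time: 1.4
ee_pos: [0.1912, -0.5145, 0.258]
tcp_rot: [-179.7, 0.1, -0.3]
wrist_force: [1.2, -0.8, 0.1]
opening: 0.0854
grasp_force: 0.0
```

```bash
python3 -c "
from h import *
print(get_obs()['q'])"
```

```text
[-6.96167921e+01  5.88534267e+00  1.40446832e+01  9.85170345e+01
 -3.31382738e-04  1.10705360e+02]
```

Request:
servo_tool(moves=[[[0,0,-8.5],[0,0,0],60],[[0,0,-8.5],[0,0,0],60],[[0,0,-8.5],[0,0,0],60],[[0,0,-8.5],[0,0,0],60],[[0,0,-8.5],[0,0,0],60],[[0,0,-8.5],[0,0,0],60],[[0,0,-8.5],[0,0,0],60],[[0,0,-8.5],[0,0,0],60],[[0,0,-8.5],[0,0,0],60],[[0,0,-8.5],[0,0,0],60],[[0,0,-8.5],[0,0,0],60],[[0,0,-8.5],[0,0,0],60]])

```text
time: 2.6
ee_pos: [0.1916, -0.5156, 0.2613]
tcp_rot: [180.0, 0.0, 102.3]
wrist_force: [0.2, 0.6, -0.1]
opening: 0.0509
grasp_force: 0.0
```

Request:
servo_tool(moves=[[[0,0,-8.5],[0,0,0],60],[[0,0,-8.5],[0,0,0],60],[[0,0,-8.5],[0,0,0],60],[[0,0,-8.5],[0,0,0],60],[[0,0,-8.5],[0,0,0],60],[[0,0,-8.5],[0,0,0],60],[[0,0,-8.5],[0,0,0],60],[[0,0,-8.5],[0,0,0],60],[[0,0,-8.5],[0,0,0],60],[[0,0,-1.2],[0,0,0],60]])

```text
time: 3.6
ee_pos: [0.1916, -0.5156, 0.2613]
tcp_rot: [180.0, -0.0, 179.9]
wrist_force: [-0.6, -1.1, -0.9]
opening: 0.0514
grasp_force: 0.0
```

Request:
servo_tool(moves=[[[0,0,0],[-0.028,0.042,-0.002],60],[[0,0,0],[-0.028,0.042,-0.002],60],[[0,0,0],[-0.028,0.042,-0.002],60],[[0,0,0],[-0.028,0.042,-0.002],60],[[0,0,0],[-0.028,0.042,-0.002],60],[[0,0,0],[-0.028,0.042,-0.002],60],[[0,0,0],[-0.028,0.042,-0.002],60],[[0,0,0],[-0.028,0.042,-0.002],60],[[0,0,0],[-0.028,0.042,-0.002],60],[[0,0,0],[-0.028,0.042,-0.002],60],[[0,0,0],[-0.028,0.042,-0.002],60],[[0,0,0],[0,0,0],60]])

```text
time: 4.8
ee_pos: [0.5011, -0.0556, 0.2823]
tcp_rot: [179.9, -0.0, 179.8]
wrist_force: [-0.7, -0.8, 0.4]
opening: 0.051
grasp_force: 0.0
```

```bash
cat >> h.py <<'E'
def lay(P,n,c,r,z0,z1):
    m=(np.hypot(P[...,0]-c[0],P[...,1]-c[1])<r)&(P[...,2]>z0)&(P[...,2]<z1)
    q=P[m]
    if len(q)<5: print(n,len(q));return
    (cx,cy),rad=cv2.minEnclosingCircle(q[:,:2].astype(np.float32))
    print(n,len(q),"circ",round(cx,4),round(cy,4),round(rad,4),"mean",np.round(q.mean(0),4))
E
python3 - <<'E'
from h import *
o=get_obs();print(o["ee_pos"],o["tcp_rot"])
im,d=camera("wrist");P=cloud("wrist",d);save("w1.png",im)
np.savez("w1.npz",P=P)
lay(P,"round",(.637,.111),.035,.132,.15)
lay(P,"square",(.64,-.054),.035,.126,.14)
lay(P,"sleeve",(.589,.026),.025,.11,.155)
lay(P,"jar",(.66,.028),.036,.046,.062)
E
```

```text
[ 0.50111797 -0.05556441  0.28226939] [ 1.79936958e+02 -2.37395640e-02  1.79779025e+02]
round 0
square 1471 circ 0.6383 -0.0563 0.0203 mean [ 0.6362 -0.0564  0.1328]
sleeve 10 circ 0.5789 0.0249 0.0021 mean [0.5784 0.0247 0.1117]
jar 592 circ 0.6578 0.0162 0.027 mean [0.6578 0.0066 0.0545]
```

View pics/w1.png

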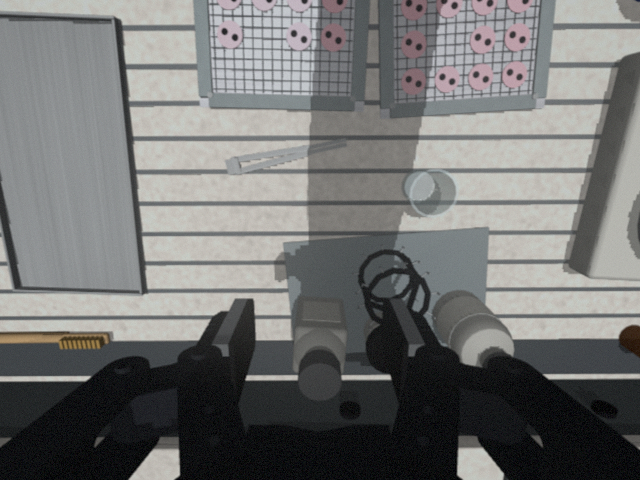

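Request:
servo_tool(moves=[[[0,0,0],[-0.022,0.02,0],60],[[0,0,0],[-0.022,0.02,0],60],[[0,0,0],[-0.022,0.02,0.01],60],[[0,0,0],[-0.022,0.0205,0.01],60],[[0,0,0],[0,0,0.01],60],[[0,0,0],[0,0,0],60]])

```text
time: 5.45
ee_pos: [0.5868, 0.0194, 0.2514]
tcp_rot: [-180.0, -0.2, 179.6]
wrist_force: [-1.1, -0.6, 0.3]
opening: 0.0516
grasp_force: 0.0
```

```bash
python3 - <<'E'
from h import *
o=get_obs();print(o["ee_pos"],o["tcp_rot"])
im,d=camera("wrist");P=cloud("wrist",d);save("w2.png",im)
np.savez("w2.npz",P=P)
lay(P,"round",(.637,.111),.035,.132,.15)
lay(P,"square",(.64,-.054),.035,.126,.14)
lay(P,"sleeve",(.589,.026),.025,.11,.155)
lay(P,"jar",(.66,.026),.036,.046,.062)
E
```

```text
[0.58678178 0.0193585  0.2513643 ] [-1.79977002e+02 -1.70272326e-01  1.79566546e+02]
round 1415 circ 0.6346 0.111 0.0155 mean [0.6332 0.11   0.1401]
square 1208 circ 0.6397 -0.0546 0.02 mean [ 0.6321 -0.0578  0.1339]
sleeve 684 circ 0.5879 0.0244 0.009 mean [0.5855 0.0242 0.137 ]
jar 2629 circ 0.6585 0.026 0.0286 mean [0.6566 0.0261 0.0563]
```

View pics/w2.png

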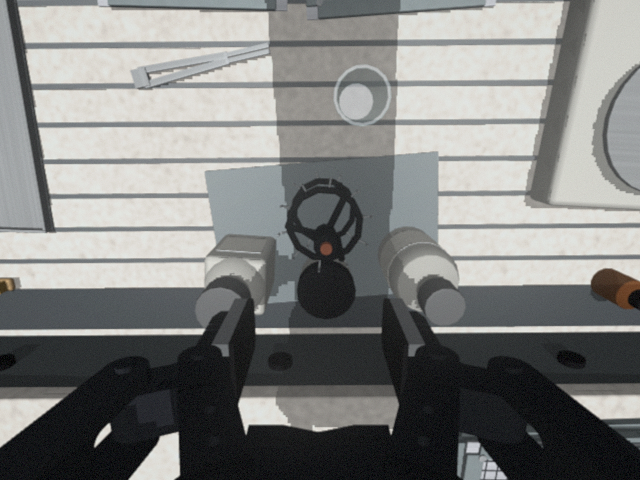

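The view is clean: the jig sleeve pin is at px (326,248), between the fingers, and the square and round caps are at (215,300) and (440,298). I'll descend on the sleeve.

Request:
servo_tool(moves=[[[0,0,0],[-0.001,0.005,0.01],60],[[0,0,0],[0,0,0.025],60],[[0,0,0],[0,0,0.025],60],[[0,0,0],[0,0,0.025],60],[[0,0,0],[0,0,0.02],60],[[0,0,0],[0,0,0.02],60],[[0,0,0],[0,0,0.01],60],[[0,0,0],[0,0,0.01],60],[[0,0,0],[0,0,0],60],[[0,0,0],[0,0,0],60]])

```text
time: 6.5
ee_pos: [0.5886, 0.025, 0.1088]
tcp_rot: [180.0, 0.1, 179.7]
wrist_force: [-0.2, 0.1, -0.0]
opening: 0.051
grasp_force: 0.0
```

Request:
servo_tool(force=40, moves=[[[0,0,0],[0,0,0.002],30],[[0,0,0],[0,0,0],20],[[0,0,0],[0,0,0],10],[[0,0,0],[0,0,0],5],[[0,0,0],[0,0,0],5],[[0,0,0],[0,0,0],5]])

```text
time: 7.1
ee_pos: [0.5887, 0.025, 0.1065]
tcp_rot: [-180.0, 0.0, 179.7]
wrist_force: [0.5, -0.3, 3.3]
opening: 0.0166
grasp_force: 39.2
```

Request:
servo_tool(moves=[[[0,0,0],[0,0,-0.01],5],[[0,0,0],[0,0,-0.025],5],[[0,0,0],[0,0,-0.03],5],[[0,0,0],[0,0,-0.03],5],[[0,0,0],[0,0,-0.03],5],[[0,0,0],[0.01,-0.01,-0.03],5],[[0,0,0],[0.015,-0.02,-0.01],5],[[0,0,0],[0.02,-0.03,0],5],[[0,0,0],[0.02,-0.032,0],5],[[0,0,0],[0.02,-0.032,0],5],[[0,0,0],[0.02,-0.032,0],5],[[0,0,0],[0.02,-0.032,0],5]])

```text
time: 8.3
ee_pos: [0.4612, -0.1632, 0.2714]
tcp_rot: [180.0, -0.0, 179.7]
wrist_force: [1.2, -0.7, -2.1]
opening: 0.017
grasp_force: 39.1
```

Request:
servo_tool(moves=[[[0,0,0],[0.02,-0.032,0],5],[[0,0,0],[0.02,-0.032,0],5],[[0,0,0],[0.02,-0.032,0],5],[[0,0,0],[0.02,-0.03,0],5],[[0,0,0],[0.01,-0.02,0],5],[[0,0,0],[0.005,-0.01,0],5],[[0,0,0],[0,-0.005,0],5],[[0,0,0],[0,0,0],5],[[0,0,0],[0,0,0],5]])

```text
time: 9.2
ee_pos: [0.367, -0.322, 0.271]
tcp_rot: [180.0, -0.0, 179.7]
wrist_force: [0.1, 0.3, -0.8]
opening: 0.0168
grasp_force: 39.1
```

```bash
python3 - <<'E'
from h import *
o=get_obs();print(o["ee_pos"],o["tcp_rot"])
for c in ["wrist","top"]:
    im,d=camera(c);P=cloud(c,d);save(c+"3.png",im)
    np.savez(c+"3.npz",P=P)
    print([(np.round(toW(c,r["xyz"]),4),r["score"]) for r in mark_of("steel_tray",c)])
    m=[r for r in cut_out("steel_tray",c)]
    if m:
        q=P[m[0]["mask"]&(P[...,2]>.0)&(P[...,2]<.02)][:,:2].astype(np.float32);print(cv2.minAreaRect(q),np.percentile(q,[1,99],axis=0))
E
```

```text
[ 0.36703087 -0.32201989  0.27100116] [ 1.79971971e+02 -6.81153147e-03  1.79739680e+02]
[(array([ 0.4613, -0.3306, -0.0021]), 0.79)]
((0.45996493101119995, -0.3295385241508484), (0.15599805116653442, 0.2904866933822632), 87.9792709350586) [[ 0.31524052 -0.40299293]
 [ 0.60299311 -0.25229026]]
[(array([ 0.4614, -0.3281,  0.0047]), 0.76)]
((0.4612245559692383, -0.3296419084072113), (0.1561327874660492, 0.2914469242095947), 87.3254165649414) [[ 0.31897412 -0.40438999]
 [ 0.60371677 -0.25049936]]
```

View pics/wrist3.png

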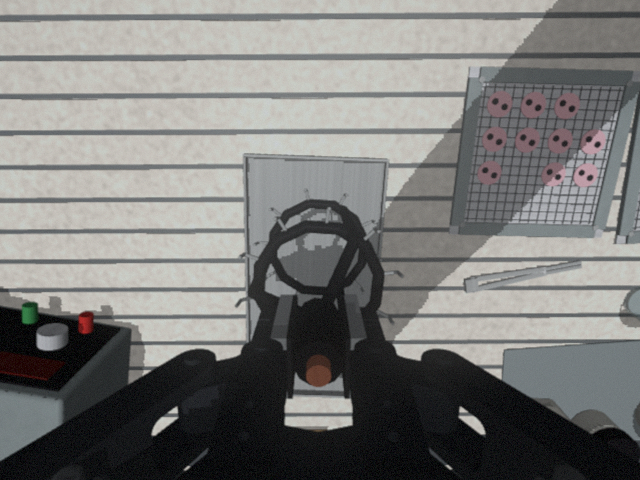

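The jig hangs upright at px (318,300) above the tray's near part. I'll lower it.

Request:
servo_tool(moves=[[[0,0,0],[-0.001,-0.004,0.01],5],[[0,0,0],[0,0,0.03],5],[[0,0,0],[0,0,0.03],5],[[0,0,0],[0,0,0.03],5],[[0,0,0],[0,0,0.025],5],[[0,0,0],[0,0,0.015],5],[[0,0,0],[0,0,0.01],5],[[0,0,0],[0,0,0.005],5],[[0,0,0],[0,0,0.003],5],[[0,0,0],[0,0,0.002],5],[[0,0,0],[0,0,0.002],5],[[0,0,0],[0,0,0],5]])

```text
time: 10.7
ee_pos: [0.3676, -0.3269, 0.1093]
tcp_rot: [-180.0, 0.0, 179.7]
wrist_force: [1.0, -0.2, -1.4]
opening: 0.0167
grasp_force: 39.2
```

Request:
servo_tool(moves=[[[0,0,0],[0,0,0.001],5],[[0,0,0],[0,0,0.001],5],[[0,0,0],[0,0,0.001],5],[[0,0,0],[0,0,0],5]])

```text
time: 11.1
ee_pos: [0.3676, -0.3269, 0.1065]
tcp_rot: [-180.0, 0.0, 179.7]
wrist_force: [-1.7, 0.1, 2.4]
opening: 0.0167
grasp_force: 39.5
```

Request:
servo_tool(moves=[[[0,0,0],[0,0,0],30],[[0,0,0],[0,0,0],70],[[0,0,0],[0,0,0],80],[[0,0,0],[0,0,0],80],[[0,0,0],[0,0,-0.02],80],[[0,0,0],[0,0,-0.04],80],[[0,0,0],[0,0,-0.04],80],[[0,0,0],[0,0,-0.04],80],[[0,0,0],[-0.02,0.02,-0.01],80],[[0,0,0],[-0.025,0.025,0],80],[[0,0,0],[-0.025,0.025,0],80],[[0,0,0],[-0.025,0.025,0],80]])

```text
time: 12.3
ee_pos: [0.4639, -0.2313, 0.2562]
tcp_rot: [-180.0, 0.0, 179.7]
wrist_force: [-0.4, -0.6, -0.6]
opening: 0.068
grasp_force: 0.0
```

Request:
servo_tool(moves=[[[0,0,0],[-0.025,0.025,0],80],[[0,0,0],[-0.025,0.025,0],80],[[0,0,0],[-0.025,0.025,0],80],[[0,0,0],[-0.025,0.025,0],80],[[0,0,0],[-0.025,0.025,0],80],[[0,0,0],[-0.025,0.025,0],80],[[0,0,0],[-0.02,0.02,0],80],[[0,0,0],[-0.004,0.004,0],80],[[0,0,0],[0,0,0],80],[[0,0,0],[0,0,0],80]])

```text
time: 13.3
ee_pos: [0.6375, -0.0598, 0.2561]
tcp_rot: [-180.0, -0.0, 179.7]
wrist_force: [0.4, -0.1, -0.5]
opening: 0.0683
grasp_force: 0.0
```

```bash
python3 - <<'E'
from h import *
o=get_obs();print(o["ee_pos"],o["tcp_rot"])
im,d=camera("wrist");P=cloud("wrist",d);save("w4.png",im)
lay(P,"square",(.64,-.054),.03,.126,.14)
lay(P,"round",(.636,.111),.03,.132,.15)
lay(P,"jar",(.66,.026),.036,.046,.062)
im,d=camera("top");P=cloud("top",d);save("top4.png",im)
lay(P,"jigsleeve",(.368,-.327),.025,.11,.155)
E
```

```text
[ 0.63748548 -0.05982036  0.25612995] [-1.79990064e+02 -1.37768823e-02  1.79665492e+02]
square 2278 circ 0.64 -0.0547 0.02 mean [ 0.6388 -0.0547  0.1335]
round 1637 circ 0.6348 0.1107 0.0158 mean [0.6341 0.1091 0.1391]
jar 2860 circ 0.6583 0.0259 0.0285 mean [0.6571 0.0251 0.0555]
jigsleeve 97 circ 0.3673 -0.3243 0.0093 mean [ 0.3669 -0.3221  0.1339]
```

View pics/top4.png

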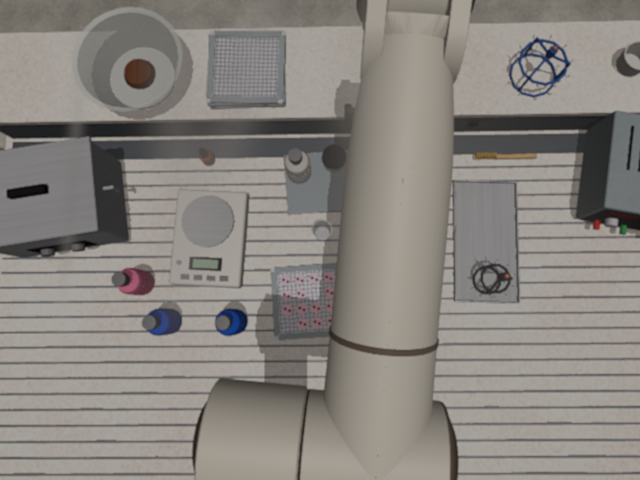

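The jig stands on the tray at px (490,278). Now the square bottle.

Request:
servo_tool(moves=[[[0,0,0],[-0.0025,0.005,0.02],80],[[0,0,0],[0,0,0.03],80],[[0,0,0],[0,0,0.03],80],[[0,0,0],[0,0,0.03],80],[[0,0,0],[0,0,0.02],80],[[0,0,0],[0,0,0.015],80],[[0,0,0],[0,0,0.01],80],[[0,0,0],[0,0,0],80],[[0,0,0],[0,0,0],80]])

```text
time: 14.3
ee_pos: [0.6407, -0.0544, 0.1021]
tcp_rot: [-180.0, 0.1, 179.7]
wrist_force: [-0.3, -0.7, -0.5]
opening: 0.0686
grasp_force: 0.0
```

Request:
servo_tool(force=50, moves=[[[0,0,0],[0,0,0],50],[[0,0,0],[0,0,0],40],[[0,0,0],[0,0,0],30],[[0,0,0],[0,0,0],25],[[0,0,0],[0,0,0],25]])

```text
time: 14.8
ee_pos: [0.641, -0.0544, 0.1023]
tcp_rot: [-180.0, 0.1, 179.7]
wrist_force: [0.2, -1.0, 6.0]
opening: 0.0387
grasp_force: 50.7
```

Request:
servo_tool(moves=[[[0,0,0],[0,0,-0.005],25],[[0,0,0],[0,0,-0.02],25],[[0,0,0],[0,0,-0.03],25],[[0,0,0],[0,0,-0.035],25],[[0,0,0],[0,0,-0.035],25],[[0,0,0],[0.005,-0.01,-0.03],25],[[0,0,0],[0.015,-0.02,-0.01],25],[[0,0,0],[0.02,-0.03,0],25],[[0,0,0],[0.02,-0.032,0],25],[[0,0,0],[0.02,-0.032,0],25],[[0,0,0],[0.02,-0.032,0],25],[[0,0,0],[0.02,-0.032,0],25]])

```text
time: 16.0
ee_pos: [0.5183, -0.2425, 0.2659]
tcp_rot: [180.0, -0.0, 179.7]
wrist_force: [0.9, -0.5, -3.5]
opening: 0.0387
grasp_force: 50.8
```

Request:
servo_tool(moves=[[[0,0,0],[0.02,-0.03,0],25],[[0,0,0],[0.02,-0.03,0],25],[[0,0,0],[0.01,-0.015,0],25],[[0,0,0],[0.005,-0.01,0],25],[[0,0,0],[0,0,0],25],[[0,0,0],[0,0,0],25]])

```text
time: 16.6
ee_pos: [0.4644, -0.3257, 0.2659]
tcp_rot: [180.0, -0.0, 179.7]
wrist_force: [-0.3, -0.3, -2.9]
opening: 0.0386
grasp_force: 50.8
```

Next I'll lower 0.1636 in total, finishing slowly.

Request:
servo_tool(moves=[[[0,0,0],[0.002,-0.004,0.01],25],[[0,0,0],[0,0,0.03],25],[[0,0,0],[0,0,0.03],25],[[0,0,0],[0,0,0.03],25],[[0,0,0],[0,0,0.03],25],[[0,0,0],[0,0,0.015],25],[[0,0,0],[0,0,0.008],25],[[0,0,0],[0,0,0.004],25],[[0,0,0],[0,0,0.002],25],[[0,0,0],[0,0,0.002],25],[[0,0,0],[0,0,0],25],[[0,0,0],[0,0,0],25]])

```text
time: 17.8
ee_pos: [0.4622, -0.3305, 0.1057]
tcp_rot: [-180.0, 0.0, 179.7]
wrist_force: [-0.3, -0.6, -2.5]
opening: 0.0388
grasp_force: 50.8
```

Request:
servo_tool(moves=[[[0,0,0],[0,0,0.001],25],[[0,0,0],[0,0,0.001],25],[[0,0,0],[0,0,0],25]])

```text
time: 18.1
ee_pos: [0.4619, -0.3302, 0.1029]
tcp_rot: [180.0, -0.0, 179.7]
wrist_force: [-0.3, 0.0, -2.9]
opening: 0.0388
grasp_force: 50.8
```

Request:
servo_tool(moves=[[[0,0,0],[0,0,0.0005],25],[[0,0,0],[0,0,0.0005],25],[[0,0,0],[0,0,0],25]])

```text
time: 18.4
ee_pos: [0.462, -0.3303, 0.1024]
tcp_rot: [-180.0, 0.0, 179.7]
wrist_force: [0.0, -0.6, 0.7]
opening: 0.0386
grasp_force: 51.4
```

Request:
servo_tool(moves=[[[0,0,0],[0,0,0],50],[[0,0,0],[0,0,0],80],[[0,0,0],[0,0,0],80],[[0,0,0],[0,0,-0.02],80],[[0,0,0],[0,0,-0.04],80],[[0,0,0],[0,0,-0.04],80],[[0,0,0],[0,0,-0.04],80],[[0,0,0],[-0.01,0.02,-0.015],80],[[0,0,0],[-0.013,0.033,0],80],[[0,0,0],[-0.013,0.033,0],80],[[0,0,0],[-0.013,0.033,0],80],[[0,0,0],[-0.013,0.033,0],80]])

```text
time: 19.6
ee_pos: [0.5252, -0.1773, 0.2573]
tcp_rot: [-180.0, 0.0, 179.7]
wrist_force: [0.3, -0.2, -0.3]
opening: 0.0685
grasp_force: 0.0
```

Request:
servo_tool(moves=[[[0,0,0],[-0.013,0.033,0],80],[[0,0,0],[-0.013,0.033,0],80],[[0,0,0],[-0.013,0.033,0],80],[[0,0,0],[-0.013,0.033,0],70],[[0,0,0],[-0.013,0.033,0],70],[[0,0,0],[-0.013,0.033,0],70],[[0,0,0],[-0.013,0.033,0],70],[[0,0,0],[-0.013,0.033,0],70],[[0,0,0],[-0.007,0.022,0],70],[[0,0,0],[0,0,0],70],[[0,0,0],[0,0,0],70]])

```text
time: 20.7
ee_pos: [0.6373, 0.1069, 0.2568]
tcp_rot: [-180.0, -0.0, 179.7]
wrist_force: [-0.2, -0.6, -0.1]
opening: 0.0594
grasp_force: 0.0
```

```bash
python3 - <<'E'
from h import *
o=get_obs();print(o["ee_pos"],o["tcp_rot"])
im,d=camera("wrist");P=cloud("wrist",d);save("w5.png",im)
lay(P,"round",(.636,.111),.03,.132,.15)
lay(P,"jar",(.66,.026),.036,.046,.062)
im,d=camera("top");P=cloud("top",d);save("top5.png",im)
lay(P,"jigsleeve",(.368,-.327),.025,.11,.155)
lay(P,"square",(.462,-.330),.04,.126,.14)
E
```

```text
[0.63731712 0.1069484  0.25675493] [-1.79980639e+02 -2.84401144e-02  1.79741705e+02]
round 1446 circ 0.6348 0.1109 0.0155 mean [0.634  0.1109 0.1395]
jar 2834 circ 0.6584 0.026 0.0285 mean [0.657  0.0268 0.0553]
jigsleeve 94 circ 0.3672 -0.3246 0.0094 mean [ 0.3669 -0.3223  0.1343]
square 290 circ 0.4614 -0.3282 0.0201 mean [ 0.461  -0.3275  0.1333]
```

Request:
servo_tool(moves=[[[0,0,0],[0.0025,0.004,0.02],70],[[0,0,0],[0,0,0.03],70],[[0,0,0],[0,0,0.03],70],[[0,0,0],[0,0,0.03],70],[[0,0,0],[0,0,0.02],70],[[0,0,0],[0,0,0.015],70],[[0,0,0],[0,0,0.005],70],[[0,0,0],[0,0,0],70],[[0,0,0],[0,0,0],70]])

```text
time: 21.7
ee_pos: [0.6354, 0.1106, 0.1084]
tcp_rot: [180.0, 0.1, 179.7]
wrist_force: [-0.5, 0.5, 1.1]
opening: 0.0598
grasp_force: 0.0
```

Request:
servo_tool(force=50, moves=[[[0,0,0],[0,0,0],45],[[0,0,0],[0,0,0],35],[[0,0,0],[0,0,0],20],[[0,0,0],[0,0,0],15],[[0,0,0],[0,0,0],15]])

```text
time: 22.2
ee_pos: [0.6354, 0.111, 0.1081]
tcp_rot: [180.0, 0.1, 179.7]
wrist_force: [-0.5, 1.6, 5.2]
opening: 0.0296
grasp_force: 49.3
```

Request:
servo_tool(moves=[[[0,0,0],[0,0,-0.005],15],[[0,0,0],[0,0,-0.02],15],[[0,0,0],[0,0,-0.03],15],[[0,0,0],[0,0,-0.035],15],[[0,0,0],[0,0,-0.035],15],[[0,0,0],[0.004,-0.01,-0.03],15],[[0,0,0],[0.005,-0.025,-0.01],15],[[0,0,0],[0.006,-0.034,0],15],[[0,0,0],[0.006,-0.034,0],15],[[0,0,0],[0.006,-0.034,0],15],[[0,0,0],[0.006,-0.034,0],15],[[0,0,0],[0.006,-0.034,0],15]])

```text
time: 23.4
ee_pos: [0.5941, -0.0953, 0.2716]
tcp_rot: [180.0, -0.1, 179.7]
wrist_force: [0.0, -0.6, -3.8]
opening: 0.0295
grasp_force: 49.9
```

Request:
servo_tool(moves=[[[0,0,0],[0.006,-0.034,0],15],[[0,0,0],[0.006,-0.034,0],15],[[0,0,0],[0.006,-0.034,0],15],[[0,0,0],[0.006,-0.034,0],15],[[0,0,0],[0.006,-0.034,0],15],[[0,0,0],[0.006,-0.034,0],15],[[0,0,0],[0.005,-0.02,0],15],[[0,0,0],[0.002,-0.01,0],15],[[0,0,0],[0,-0.004,0],15],[[0,0,0],[0,0,0],15],[[0,0,0],[0,0,0],15]])

```text
time: 24.5
ee_pos: [0.5508, -0.3307, 0.2721]
tcp_rot: [180.0, -0.0, 179.7]
wrist_force: [0.1, 0.5, -3.3]
opening: 0.0296
grasp_force: 50.0
```

Request:
servo_tool(moves=[[[0,0,0],[-0.002,-0.002,0.01],15],[[0,0,0],[0,0,0.03],15],[[0,0,0],[0,0,0.03],15],[[0,0,0],[0,0,0.03],15],[[0,0,0],[0,0,0.03],15],[[0,0,0],[0,0,0.015],15],[[0,0,0],[0,0,0.008],15],[[0,0,0],[0,0,0.005],15],[[0,0,0],[0,0,0.003],15],[[0,0,0],[0,0,0.001],15],[[0,0,0],[0,0,0.001],15],[[0,0,0],[0,0,0],15]])

```text
time: 25.7
ee_pos: [0.5526, -0.3339, 0.1096]
tcp_rot: [-180.0, 0.0, 179.7]
wrist_force: [-0.1, -1.0, -3.5]
opening: 0.0294
grasp_force: 50.0
```

Request:
servo_tool(moves=[[[0,0,0],[0,0,0.0005],15],[[0,0,0],[0,0,0.0005],15],[[0,0,0],[0,0,0],15]])

```text
time: 26.0
ee_pos: [0.5525, -0.3338, 0.1082]
tcp_rot: [-180.0, 0.0, 179.7]
wrist_force: [-1.0, -0.3, -2.3]
opening: 0.0295
grasp_force: 50.5
```

Request:
servo_tool(moves=[[[0,0,0],[0,0,0.0005],15],[[0,0,0],[0,0,0],15],[[0,0,0],[0,0,0],50],[[0,0,0],[0,0,0],70],[[0,0,0],[0,0,0],70],[[0,0,0],[0,0,-0.02],70],[[0,0,0],[0,0,-0.04],70],[[0,0,0],[0,0,-0.04],70],[[0,0,0],[0,0,-0.04],70],[[0,0,0],[-0.01,0.03,-0.01],90],[[0,0,0],[-0.01,0.034,0],90],[[0,0,0],[-0.01,0.034,0],90]])

```text
time: 27.2
ee_pos: [0.5834, -0.2352, 0.2581]
tcp_rot: [-180.0, 0.1, 179.6]
wrist_force: [-0.2, 0.7, -0.5]
opening: 0.0772
grasp_force: 0.0
```

Request:
servo_tool(moves=[[[0,0,0],[-0.01,0.034,0],95],[[0,0,0],[-0.01,0.034,0],95],[[0,0,0],[-0.01,0.034,0],95],[[0,0,0],[-0.01,0.034,0],95],[[0,0,0],[-0.01,0.034,0],95],[[0,0,0],[-0.01,0.034,0],95],[[0,0,0],[-0.01,0.034,0],95],[[0,0,0],[-0.004,0.02,0],95],[[0,0,0],[0,0.004,0],95],[[0,0,0],[0,0,0],95],[[0,0,0],[0,0,0],95]])

```text
time: 28.3
ee_pos: [0.6583, 0.0248, 0.2577]
tcp_rot: [-180.0, 0.0, 179.7]
wrist_force: [-0.5, -0.5, -0.6]
opening: 0.0809
grasp_force: 0.0
```

```bash
python3 - <<'E'
from h import *
o=get_obs();print(o["ee_pos"],o["tcp_rot"],o["opening"])
im,d=camera("wrist");P=cloud("wrist",d);save("w6.png",im)
lay(P,"jar",(.66,.026),.036,.046,.062)
m=(P[...,2]>.1)&(P[...,2]<.125)&(abs(P[...,1]-.03)<.1)&(P[...,0]>.69)
print("ledge x",np.percentile(P[m][:,0],[1,5]))
im,d=camera("top");P=cloud("top",d);save("top6.png",im)
lay(P,"jigsleeve",(.368,-.327),.025,.11,.155)
lay(P,"square",(.462,-.330),.04,.126,.14)
lay(P,"round",(.552,-.333),.04,.132,.15)
E
```

```text
[0.65826714 0.02483917 0.25766589] [-1.79985950e+02  2.20593157e-03  1.79651138e+02] 0.08085473633255123
jar 2898 circ 0.6589 0.0261 0.0287 mean [0.6575 0.0262 0.0554]
ledge x [0.727592   0.72813718]
jigsleeve 95 circ 0.3673 -0.3244 0.0093 mean [ 0.3668 -0.3221  0.1344]
square 290 circ 0.4611 -0.3287 0.0202 mean [ 0.4609 -0.3278  0.1331]
round 170 circ 0.5521 -0.3315 0.0158 mean [ 0.5519 -0.3304  0.1391]
```

View pics/w6.png

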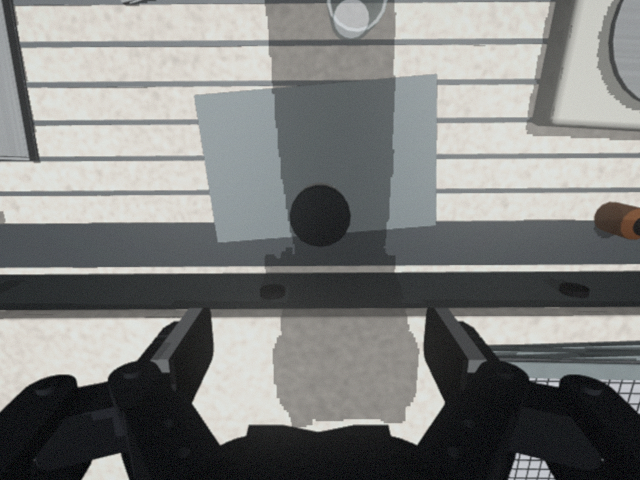

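The jar lid is at px (320,215). The ledge face at x≈.728 leaves 69 mm from the tool axis, so the straight descent is clear.

Request:
servo_tool(moves=[[[0,0,0],[0,0.001,0.02],95],[[0,0,0],[0,0,0.03],95],[[0,0,0],[0,0,0.03],95],[[0,0,0],[0,0,0.03],95],[[0,0,0],[0,0,0.025],95],[[0,0,0],[0,0,0.02],95],[[0,0,0],[0,0,0.015],95],[[0,0,0],[0,0,0],95]])

```text
time: 29.2
ee_pos: [0.6573, 0.0259, 0.0854]
tcp_rot: [-180.0, -0.2, 179.6]
wrist_force: [0.1, -0.2, 0.1]
opening: 0.0806
grasp_force: 0.0
```

Request:
servo_tool(moves=[[[0,0,0],[0,0,0.015],95],[[0,0,0],[0,0,0.015],95],[[0,0,0],[0,0,0.015],95],[[0,0,0],[0,0,0.015],95],[[0,0,0],[0,0,0.005],95],[[0,0,0],[0,0,0],95],[[0,0,0],[0,0,0],95]])

```text
time: 29.9
ee_pos: [0.6586, 0.0267, 0.0229]
tcp_rot: [180.0, 0.0, 179.7]
wrist_force: [-0.4, 0.5, -0.4]
opening: 0.0811
grasp_force: 0.0
```

Request:
servo_tool(force=50, moves=[[[0,0,0],[0,0,0],75],[[0,0,0],[0,0,0],65],[[0,0,0],[0,0,0],55],[[0,0,0],[0,0,0],50],[[0,0,0],[0,0,0],50],[[0,0,0],[0,0,0],50]])

```text
time: 30.5
ee_pos: [0.659, 0.0267, 0.0238]
tcp_rot: [180.0, 0.1, 179.7]
wrist_force: [-0.6, -0.6, 6.5]
opening: 0.0558
grasp_force: 53.3
```

Request:
servo_tool(moves=[[[0,0,0],[0,0,-0.005],50],[[0,0,0],[0,0,-0.02],50],[[0,0,0],[0,0,-0.03],50],[[0,0,0],[0,0,-0.035],50],[[0,0,0],[0,0,-0.035],50],[[0,0,0],[0.005,0.01,-0.03],50],[[0,0,0],[0.015,0.025,-0.015],50],[[0,0,0],[0.017,0.032,0],50],[[0,0,0],[0.017,0.032,0],50],[[0,0,0],[0.017,0.032,0],50],[[0,0,0],[0.017,0.032,0],50],[[0,0,0],[0.017,0.032,0],50]])

```text
time: 31.7
ee_pos: [0.5534, 0.2233, 0.1924]
tcp_rot: [-180.0, -0.0, 179.7]
wrist_force: [0.8, -0.4, -2.0]
opening: 0.0555
grasp_force: 53.6
```

Request:
servo_tool(moves=[[[0,0,0],[0.017,0.032,0],50],[[0,0,0],[0.017,0.032,0],50],[[0,0,0],[0.01,0.02,0],50],[[0,0,0],[0.004,0.01,0],50],[[0,0,0],[0,0.004,0],50],[[0,0,0],[0,0,0],50],[[0,0,0],[0,0,0],50]])

```text
time: 32.4
ee_pos: [0.5076, 0.3196, 0.1924]
tcp_rot: [-180.0, -0.0, 179.6]
wrist_force: [-0.3, 0.0, -2.3]
opening: 0.0557
grasp_force: 53.6
```

```bash
python3 - <<'E'
from h import *
o=get_obs();print(o["ee_pos"],o["tcp_rot"],o["opening"])
im,d=camera("wrist");P=cloud("wrist",d);save("w7.png",im)
lay(P,"pan",(.506,.319),.08,.06,.070)
lay(P,"jarbody",(.506,.319),.06,.16,.25)
print([(np.round(toW("wrist",r["xyz"]),4),r["score"]) for r in mark_of("pan","wrist")])
print([(np.round(toW("wrist",r["xyz"]),4),r["score"]) for r in mark_of("salt_jar","wrist")])
E
```

```text
[0.50758588 0.31959857 0.1924265 ] [-1.79975269e+02 -7.41568453e-03  1.79624964e+02] 0.05569319398114414
pan 14881 circ 0.5055 0.3182 0.06 mean [0.4898 0.3181 0.0645]
jarbody 34033 circ 0.4946 0.3191 0.0589 mean [0.5006 0.3193 0.225 ]
[(array([0.505 , 0.3168, 0.0647]), 0.94)]
[(array([0.5072, 0.3162, 0.1739]), 0.84)]
```

View pics/w7.png

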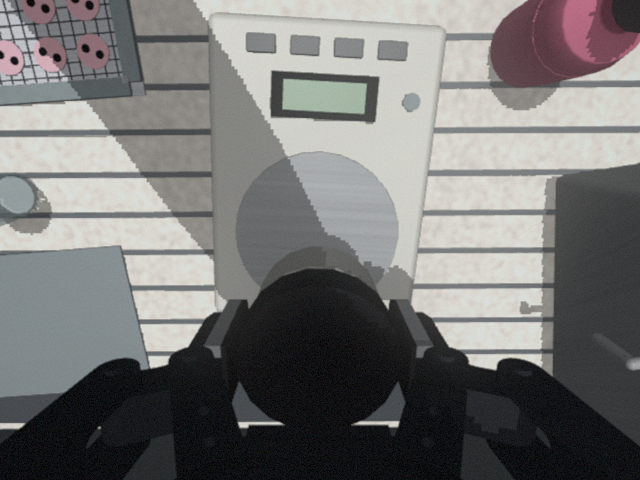

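The jar is held level above the pan, which shows as the disc at px (318,230). The offset from its centre is about 2 mm. I'll lower it gently.

Request:
servo_tool(moves=[[[0,0,0],[0.002,-0.001,0.01],50],[[0,0,0],[0,0,0.02],50],[[0,0,0],[0,0,0.025],50],[[0,0,0],[0,0,0.02],50],[[0,0,0],[0,0,0.015],50],[[0,0,0],[0,0,0.008],50],[[0,0,0],[0,0,0.003],50],[[0,0,0],[0,0,0.002],50],[[0,0,0],[0,0,0],50],[[0,0,0],[0,0,0],50]])

```text
time: 33.55
ee_pos: [0.5053, 0.3197, 0.0903]
tcp_rot: [180.0, 0.1, 179.7]
wrist_force: [0.2, -0.6, -2.9]
opening: 0.0556
grasp_force: 53.6
```

Request:
servo_tool(moves=[[[0,0,0],[0,0,0.0006],50],[[0,0,0],[0,0,0.0006],50],[[0,0,0],[0,0,0],50],[[0,0,0],[0,0,0],50]])

```text
time: 33.95
ee_pos: [0.505, 0.3195, 0.0884]
tcp_rot: [180.0, 0.0, 179.7]
wrist_force: [0.0, -0.2, -2.2]
opening: 0.0558
grasp_force: 53.6
```

Request:
servo_tool(moves=[[[0,0,0],[0,0,0.0008],50],[[0,0,0],[0,0,0.0006],50],[[0,0,0],[0,0,0.0006],50],[[0,0,0],[0,0,0],50],[[0,0,0],[0,0,0],50]])

```text
time: 34.45
ee_pos: [0.505, 0.3195, 0.0863]
tcp_rot: [-180.0, -0.0, 179.7]
wrist_force: [1.1, 0.8, -2.3]
opening: 0.0557
grasp_force: 53.6
```

Request:
servo_tool(moves=[[[0,0,0],[0,0,0.0005],50],[[0,0,0],[0,0,0.0005],50],[[0,0,0],[0,0,0],50],[[0,0,0],[0,0,0],50]])

```text
time: 34.85
ee_pos: [0.505, 0.3195, 0.0853]
tcp_rot: [-180.0, -0.0, 179.7]
wrist_force: [0.4, 0.3, -2.2]
opening: 0.0558
grasp_force: 53.6
```

Request:
servo_tool(moves=[[[0,0,0],[0,0,0.0005],50],[[0,0,0],[0,0,0.0003],50],[[0,0,0],[0,0,0],50],[[0,0,0],[0,0,0],50]])

```text
time: 35.25
ee_pos: [0.505, 0.3195, 0.0848]
tcp_rot: [180.0, 0.0, 179.7]
wrist_force: [-1.5, -0.1, 0.6]
opening: 0.0559
grasp_force: 53.7
```

Request:
servo_tool(moves=[[[0,0,0],[0,0,0],60],[[0,0,0],[0,0,0],70],[[0,0,0],[0,0,0],90],[[0,0,0],[0,0,0],95],[[0,0,0],[0,0,0],95],[[0,0,0],[0,0,-0.02],95],[[0,0,0],[0,0,-0.04],95],[[0,0,0],[0,0,-0.04],95],[[0,0,0],[0,0,-0.04],95],[[0,0,0],[0,0,-0.03],95],[[0,0,0],[0,-0.01,0],70],[[0,0,0],[0,-0.03,0],70]])

```text
time: 36.45
ee_pos: [0.5051, 0.2806, 0.2546]
tcp_rot: [180.0, 0.0, 179.8]
wrist_force: [0.4, -0.3, -0.3]
opening: 0.0598
grasp_force: 0.0
```

Request:
servo_tool(moves=[[[0,0,0],[-0.003,-0.038,0],70],[[0,0,0],[-0.003,-0.038,0],70],[[0,0,0],[-0.003,-0.038,0],70],[[0,0,0],[-0.003,-0.038,0],70],[[0,0,0],[-0.003,-0.038,0],70],[[0,0,0],[-0.003,-0.038,0],70],[[0,0,0],[-0.003,-0.038,0],70],[[0,0,0],[-0.003,-0.038,0],70],[[0,0,0],[-0.003,-0.038,0],70],[[0,0,0],[-0.003,-0.038,0],70],[[0,0,0],[-0.003,-0.038,0],70],[[0,0,0],[-0.003,-0.038,0],70]])

```text
time: 37.65
ee_pos: [0.5379, -0.1784, 0.2538]
tcp_rot: [180.0, -0.0, 179.7]
wrist_force: [-0.1, 0.7, -1.0]
opening: 0.0601
grasp_force: 0.0
```

Request:
servo_tool(moves=[[[0,0,0],[-0.003,-0.038,0],70],[[0,0,0],[-0.003,-0.038,0],70],[[0,0,0],[-0.003,-0.038,0],70],[[0,0,0],[-0.002,-0.02,0],70],[[0,0,0],[0,-0.008,0],70],[[0,0,0],[0,0,0],70],[[0,0,0],[0,0,0],70]])

```text
time: 38.35
ee_pos: [0.5484, -0.3179, 0.2545]
tcp_rot: [180.0, -0.0, 179.7]
wrist_force: [-0.4, 0.3, -0.1]
opening: 0.0597
grasp_force: 0.0
```

```bash
python3 - <<'E'
from h import *
o=get_obs();print(o["ee_pos"],o["tcp_rot"],o["opening"])
im,d=camera("wrist");P=cloud("wrist",d);save("w8.png",im)
lay(P,"round",(.5525,-.333),.03,.132,.15)
lay(P,"square",(.462,-.330),.03,.126,.14)
im,d=camera("top");P=cloud("top",d);save("top8.png",im)
lay(P,"jar",(.505,.319),.045,.106,.13)
lay(P,"jigsleeve",(.368,-.327),.025,.11,.155)
E
```

```text
[ 0.54843452 -0.31789831  0.25447046] [ 1.79976910e+02 -1.32724328e-02  1.79708687e+02] 0.059714947827096604
round 1461 circ 0.5524 -0.3328 0.0155 mean [ 0.5513 -0.3327  0.1394]
square 2978 circ 0.4613 -0.3303 0.02 mean [ 0.4612 -0.3303  0.1338]
jar 543 circ 0.5063 0.3205 0.0293 mean [0.5044 0.3194 0.1164]
jigsleeve 0
```

View pics/top8.png

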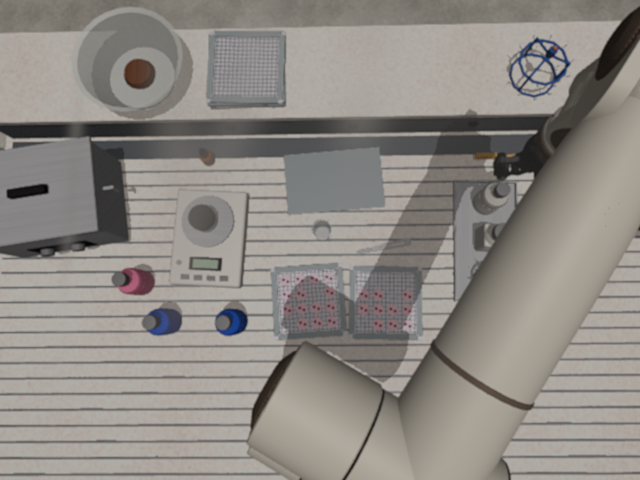

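The jar sits in the middle of the pan at px (203,218). Now I'll return the round bottle.

Request:
servo_tool(moves=[[[0,0,0],[-0.004,-0.0155,0.01],70],[[0,0,0],[0,0,0.03],70],[[0,0,0],[0,0,0.03],70],[[0,0,0],[0,0,0.03],70],[[0,0,0],[0,0,0.025],70],[[0,0,0],[0,0,0.015],70],[[0,0,0],[0,0,0.006],70],[[0,0,0],[0,0,0],70],[[0,0,0],[0,0,0],70]])

```text
time: 39.35
ee_pos: [0.553, -0.3346, 0.1099]
tcp_rot: [-179.9, 0.1, 179.7]
wrist_force: [-0.3, 0.2, 1.0]
opening: 0.0599
grasp_force: 0.0
```

Request:
servo_tool(force=50, moves=[[[0,0,0],[0,0,0],45],[[0,0,0],[0,0,0],35],[[0,0,0],[0,0,0],20],[[0,0,0],[0,0,0],15],[[0,0,0],[0,0,0],15]])

```text
time: 39.85
ee_pos: [0.5529, -0.3343, 0.1098]
tcp_rot: [-180.0, 0.1, 179.7]
wrist_force: [0.0, 1.6, 6.1]
opening: 0.0296
grasp_force: 49.4
```

Request:
servo_tool(moves=[[[0,0,0],[0,0,-0.005],15],[[0,0,0],[0,0,-0.02],15],[[0,0,0],[0,0,-0.03],15],[[0,0,0],[0,0,-0.035],15],[[0,0,0],[0,0,-0.035],15],[[0,0,0],[-0.004,0.01,-0.03],15],[[0,0,0],[-0.005,0.025,-0.01],15],[[0,0,0],[-0.006,0.034,0],15],[[0,0,0],[-0.006,0.034,0],15],[[0,0,0],[-0.006,0.034,0],15],[[0,0,0],[-0.006,0.034,0],15],[[0,0,0],[-0.006,0.034,0],15]])

```text
time: 41.05
ee_pos: [0.5924, -0.1282, 0.2732]
tcp_rot: [180.0, -0.1, 179.7]
wrist_force: [0.8, -0.6, -3.3]
opening: 0.0298
grasp_force: 50.2
```

Request:
servo_tool(moves=[[[0,0,0],[-0.006,0.034,0],15],[[0,0,0],[-0.006,0.034,0],15],[[0,0,0],[-0.006,0.034,0],15],[[0,0,0],[-0.006,0.034,0],15],[[0,0,0],[-0.006,0.034,0],15],[[0,0,0],[-0.006,0.034,0],15],[[0,0,0],[-0.005,0.02,0],15],[[0,0,0],[-0.002,0.01,0],15],[[0,0,0],[0,0.004,0],15],[[0,0,0],[0,0,0],15],[[0,0,0],[0,0,0],15]])

```text
time: 42.15
ee_pos: [0.6368, 0.1071, 0.2737]
tcp_rot: [-180.0, 0.0, 179.6]
wrist_force: [0.8, -0.3, -4.0]
opening: 0.0293
grasp_force: 50.3
```

Request:
servo_tool(moves=[[[0,0,0],[0.001,0.004,0.01],15],[[0,0,0],[0,0,0.03],15],[[0,0,0],[0,0,0.03],15],[[0,0,0],[0,0,0.03],15],[[0,0,0],[0,0,0.03],15],[[0,0,0],[0,0,0.015],15],[[0,0,0],[0,0,0.008],15],[[0,0,0],[0,0,0.005],15],[[0,0,0],[0,0,0.003],15],[[0,0,0],[0,0,0],15],[[0,0,0],[0,0,0],15],[[0,0,0],[0,0,0],15]])

```text
time: 43.35
ee_pos: [0.6362, 0.1124, 0.1133]
tcp_rot: [180.0, 0.1, 179.7]
wrist_force: [-0.6, -0.8, -3.0]
opening: 0.0295
grasp_force: 50.2
```

Request:
servo_tool(moves=[[[0,0,0],[0,-0.001,0.001],15],[[0,0,0],[0,0,0.001],15],[[0,0,0],[0,0,0.0005],15],[[0,0,0],[0,0,0],15],[[0,0,0],[0,0,0],15]])

```text
time: 43.85
ee_pos: [0.6358, 0.1113, 0.11]
tcp_rot: [-180.0, -0.0, 179.7]
wrist_force: [0.2, -0.5, -4.1]
opening: 0.0296
grasp_force: 50.4
```

Request:
servo_tool(moves=[[[0,0,0],[0,0,0.0005],15],[[0,0,0],[0,0,0.0005],15],[[0,0,0],[0,0,0],15]])

```text
time: 44.15
ee_pos: [0.6361, 0.1114, 0.1098]
tcp_rot: [180.0, 0.1, 179.7]
wrist_force: [-1.2, 0.7, 3.3]
opening: 0.0295
grasp_force: 50.9
```

Request:
servo_tool(moves=[[[0,0,0],[0,0,0],30],[[0,0,0],[0,0,0],60],[[0,0,0],[0,0,0],70],[[0,0,0],[0,0,0],70],[[0,0,0],[0,0,-0.02],70],[[0,0,0],[0,0,-0.04],70],[[0,0,0],[0,0,-0.04],80],[[0,0,0],[0,0,-0.04],80],[[0,0,0],[0.01,-0.02,-0.01],80],[[0,0,0],[0.013,-0.033,0],80],[[0,0,0],[0.013,-0.033,0],80],[[0,0,0],[0.013,-0.033,0],80]])

```text
time: 45.35
ee_pos: [0.5854, -0.0087, 0.2585]
tcp_rot: [-180.0, -0.0, 179.7]
wrist_force: [0.0, -0.3, -0.4]
opening: 0.0682
grasp_force: 0.0
```

```bash
python3 - <<'E'
from h import *
im,d=camera("wrist");P=cloud("wrist",d)
lay(P,"round",(.635,.111),.03,.132,.15)
E
```

```text
round 1353 circ 0.6338 0.1082 0.016 mean [0.6323 0.1066 0.1393]
```

Request:
servo_tool(moves=[[[0,0,0],[0.013,-0.033,0],80],[[0,0,0],[0.013,-0.033,0],80],[[0,0,0],[0.013,-0.033,0],80],[[0,0,0],[0.013,-0.033,0],80],[[0,0,0],[0.013,-0.033,0],80],[[0,0,0],[0.013,-0.033,0],80],[[0,0,0],[0.013,-0.033,0],80],[[0,0,0],[0.013,-0.033,0],80],[[0,0,0],[0.013,-0.033,0],80],[[0,0,0],[0.006,-0.015,0],80],[[0,0,0],[0,-0.006,0],80],[[0,0,0],[0,0,0],80]])

```text
time: 46.6
ee_pos: [0.4615, -0.3248, 0.2587]
tcp_rot: [180.0, -0.0, 179.6]
wrist_force: [-0.1, -0.3, -0.1]
opening: 0.0687
grasp_force: 0.0
```

Request:
servo_tool(moves=[[[0,0,0],[-0.0005,-0.0055,0.02],80],[[0,0,0],[0,0,0.03],80],[[0,0,0],[0,0,0.03],80],[[0,0,0],[0,0,0.03],80],[[0,0,0],[0,0,0.025],80],[[0,0,0],[0,0,0.015],80],[[0,0,0],[0,0,0.006],80],[[0,0,0],[0,0,0],80],[[0,0,0],[0,0,0],80]])

```text
time: 47.5
ee_pos: [0.4626, -0.3304, 0.1044]
tcp_rot: [-179.9, 0.1, 179.7]
wrist_force: [0.5, -0.9, 0.4]
opening: 0.0686
grasp_force: 0.0
```

Request:
servo_tool(force=50, moves=[[[0,0,0],[0,0,0],50],[[0,0,0],[0,0,0],40],[[0,0,0],[0,0,0],30],[[0,0,0],[0,0,0],25],[[0,0,0],[0,0,0],25]])

```text
time: 48.0
ee_pos: [0.4625, -0.3306, 0.1043]
tcp_rot: [-179.9, 0.1, 179.7]
wrist_force: [0.6, -0.8, 5.5]
opening: 0.0384
grasp_force: 50.7
```

Request:
servo_tool(moves=[[[0,0,0],[0,0,-0.005],25],[[0,0,0],[0,0,-0.02],25],[[0,0,0],[0,0,-0.03],25],[[0,0,0],[0,0,-0.035],25],[[0,0,0],[0,0,-0.035],25],[[0,0,0],[-0.005,0.01,-0.03],25],[[0,0,0],[-0.015,0.02,-0.01],25],[[0,0,0],[-0.02,0.03,0],25],[[0,0,0],[-0.02,0.032,0],25],[[0,0,0],[-0.02,0.032,0],25],[[0,0,0],[-0.02,0.032,0],25],[[0,0,0],[-0.02,0.032,0],25]])

```text
time: 49.2
ee_pos: [0.5834, -0.1416, 0.2679]
tcp_rot: [180.0, -0.0, 179.7]
wrist_force: [1.2, -1.1, -2.7]
opening: 0.0386
grasp_force: 51.0
```

Request:
servo_tool(moves=[[[0,0,0],[-0.02,0.03,0],25],[[0,0,0],[-0.02,0.03,0],25],[[0,0,0],[-0.01,0.015,0],25],[[0,0,0],[-0.005,0.01,0],25],[[0,0,0],[0,0,0],25],[[0,0,0],[0,0,0],25]])

```text
time: 49.8
ee_pos: [0.638, -0.059, 0.2682]
tcp_rot: [-180.0, -0.0, 179.7]
wrist_force: [-0.5, -0.5, -2.4]
opening: 0.0385
grasp_force: 51.0
```

Request:
servo_tool(moves=[[[0,0,0],[-0.0035,0.0045,0.01],25],[[0,0,0],[0,0,0.03],25],[[0,0,0],[0,0,0.03],25],[[0,0,0],[0,0,0.03],25],[[0,0,0],[0,0,0.03],25],[[0,0,0],[0,0,0.015],25],[[0,0,0],[0,0,0.008],25],[[0,0,0],[0,0,0.005],25],[[0,0,0],[0,0,0.003],25],[[0,0,0],[0,0,0.001],25],[[0,0,0],[0,0,0],25],[[0,0,0],[0,0,0],25]])

```text
time: 51.0
ee_pos: [0.6423, -0.0537, 0.1068]
tcp_rot: [-180.0, 0.1, 179.7]
wrist_force: [-0.6, -0.1, -2.9]
opening: 0.0387
grasp_force: 51.0
```

Request:
servo_tool(moves=[[[0,0,0],[0.0007,-0.0007,0.001],25],[[0,0,0],[0,0,0.001],25],[[0,0,0],[0,0,0.0005],25],[[0,0,0],[0,0,0],25],[[0,0,0],[0,0,0],25]])

```text
time: 51.5
ee_pos: [0.6415, -0.0545, 0.1044]
tcp_rot: [-180.0, 0.1, 179.7]
wrist_force: [-1.8, -0.5, 5.2]
opening: 0.0387
grasp_force: 51.8
```

Request:
servo_tool(moves=[[[0,0,0],[0,0,0],50],[[0,0,0],[0,0,0],75],[[0,0,0],[0,0,0],80],[[0,0,0],[0,0,-0.02],80],[[0,0,0],[0,0,-0.04],80],[[0,0,0],[0,0,-0.04],80],[[0,0,0],[0,0,-0.04],80],[[0,0,0],[0.02,-0.02,-0.01],70],[[0,0,0],[0.025,-0.025,0],60],[[0,0,0],[0.025,-0.025,0],60],[[0,0,0],[0,0,0],60],[[0,0,0],[0,0,0],60]])

```text
time: 52.7
ee_pos: [0.5707, -0.1245, 0.2538]
tcp_rot: [180.0, 0.0, 179.6]
wrist_force: [-0.3, 0.5, -0.2]
opening: 0.051
grasp_force: 0.0
```

```bash
python3 - <<'E'
from h import *
im,d=camera("wrist");P=cloud("wrist",d);save("w9.png",im)
lay(P,"round",(.635,.111),.03,.132,.15)
lay(P,"square",(.64,-.054),.03,.126,.14)
E
```

```text
round 1020 circ 0.6357 0.1122 0.0162 mean [0.6341 0.1063 0.138 ]
square 361 circ 0.6319 -0.0464 0.0166 mean [ 0.6278 -0.0457  0.1322]
```

Request:
servo_tool(moves=[[[0,0,0],[0.027,-0.027,0],60],[[0,0,0],[0.027,-0.027,0],60],[[0,0,0],[0.027,-0.027,0],60],[[0,0,0],[0.027,-0.027,0],60],[[0,0,0],[0.027,-0.027,0],60],[[0,0,0],[0.027,-0.027,0],60],[[0,0,0],[0.027,-0.027,0],60],[[0,0,0],[0.012,-0.012,0],60],[[0,0,0],[0.004,-0.003,0],60],[[0,0,0],[0,0,0],60],[[0,0,0],[0,0,0],60]])

```text
time: 53.85
ee_pos: [0.3657, -0.3263, 0.2533]
tcp_rot: [180.0, -0.0, 179.7]
wrist_force: [0.2, -0.8, 0.2]
opening: 0.051
grasp_force: 0.0
```

```bash
python3 - <<'E'
from h import *
im,d=camera("wrist");P=cloud("wrist",d)
lay(P,"sleeve",(.3676,-.327),.025,.11,.155)
im,d=camera("top");P=cloud("top",d)
lay(P,"round",(.635,.111),.03,.132,.15)
lay(P,"square",(.64,-.054),.03,.126,.14)
print(get_obs()["ee_pos"])
E
```

```text
sleeve 672 circ 0.3668 -0.3272 0.0091 mean [ 0.3644 -0.3271  0.1358]
round 161 circ 0.6351 0.1134 0.0158 mean [0.6344 0.1137 0.1396]
square 260 circ 0.6407 -0.0525 0.0201 mean [ 0.6396 -0.0526  0.1334]
[ 0.36565989 -0.32624299  0.25342049]
```

View pics/w9.png

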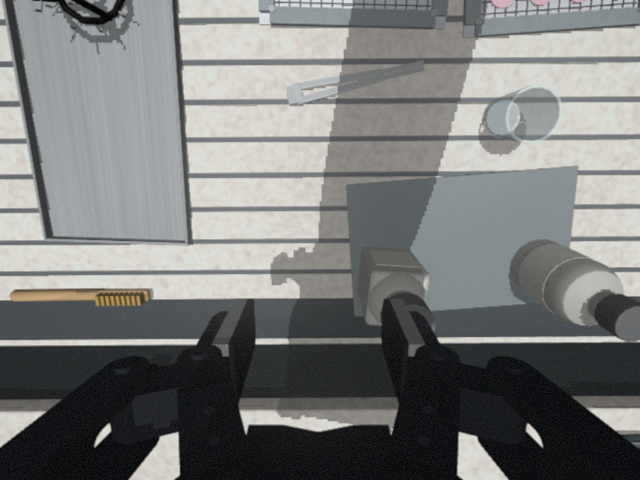

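Both bottles are upright and back within about 1 mm by the top camera. Square body at px (390,285), round at (565,280). The jig is last.

Request:
servo_tool(moves=[[[0,0,0],[-0.002,-0.0007,0.01],60],[[0,0,0],[0,0,0.03],60],[[0,0,0],[0,0,0.03],60],[[0,0,0],[0,0,0.03],60],[[0,0,0],[0,0,0.025],60],[[0,0,0],[0,0,0.015],60],[[0,0,0],[0,0,0.007],60],[[0,0,0],[0,0,0],60],[[0,0,0],[0,0,0],60]])

```text
time: 54.85
ee_pos: [0.3672, -0.3279, 0.1076]
tcp_rot: [-179.9, 0.1, 179.7]
wrist_force: [0.3, 0.9, -0.2]
opening: 0.0514
grasp_force: 0.0
```

Request:
servo_tool(force=40, moves=[[[0,0,0],[0,0,0],30],[[0,0,0],[0,0,0],20],[[0,0,0],[0,0,0],10],[[0,0,0],[0,0,0],5],[[0,0,0],[0,0,0],5],[[0,0,0],[0,0,0],5]])

```text
time: 55.45
ee_pos: [0.3671, -0.3278, 0.1073]
tcp_rot: [-180.0, 0.1, 179.7]
wrist_force: [0.4, 0.9, 6.3]
opening: 0.0171
grasp_force: 39.2
```

Request:
servo_tool(moves=[[[0,0,0],[0,0,-0.01],5],[[0,0,0],[0,0,-0.025],5],[[0,0,0],[0,0,-0.03],5],[[0,0,0],[0,0,-0.03],5],[[0,0,0],[0,0,-0.03],5],[[0,0,0],[-0.01,0.01,-0.03],5],[[0,0,0],[-0.015,0.02,-0.01],5],[[0,0,0],[-0.02,0.03,0],5],[[0,0,0],[-0.02,0.032,0],5],[[0,0,0],[-0.02,0.032,0],5],[[0,0,0],[-0.02,0.032,0],5],[[0,0,0],[-0.02,0.032,0],5]])

```text
time: 56.65
ee_pos: [0.4933, -0.1389, 0.2719]
tcp_rot: [-180.0, -0.0, 179.7]
wrist_force: [0.4, 0.2, -1.6]
opening: 0.0169
grasp_force: 39.3
```

Request:
servo_tool(moves=[[[0,0,0],[-0.02,0.032,0],5],[[0,0,0],[-0.02,0.032,0],5],[[0,0,0],[-0.02,0.032,0],5],[[0,0,0],[-0.02,0.032,0],5],[[0,0,0],[-0.01,0.032,0],5],[[0,0,0],[-0.003,0.02,0],5],[[0,0,0],[0,0.01,0],5],[[0,0,0],[0,0,0],5],[[0,0,0],[0,0,0],5]])

```text
time: 57.55
ee_pos: [0.5866, 0.0485, 0.2718]
tcp_rot: [-180.0, 0.0, 179.7]
wrist_force: [0.6, -0.8, -1.2]
opening: 0.0169
grasp_force: 39.2
```

Request:
servo_tool(moves=[[[0,0,0],[-0.001,-0.012,0],5],[[0,0,0],[-0.0006,-0.0115,0],5],[[0,0,0],[0,0,0.02],5],[[0,0,0],[0,0,0],5],[[0,0,0],[0,0,0],5]])

```text
time: 58.05
ee_pos: [0.588, 0.0245, 0.2517]
tcp_rot: [-180.0, -0.0, 179.6]
wrist_force: [0.7, 0.2, -0.7]
opening: 0.0167
grasp_force: 39.3
```

Request:
servo_tool(moves=[[[0,0,0],[0,0.0003,0.02],5],[[0,0,0],[0,0,0.025],5],[[0,0,0],[0,0,0.025],5],[[0,0,0],[0,0,0.025],5],[[0,0,0],[0,0,0.02],5],[[0,0,0],[0,0,0.015],5],[[0,0,0],[0,0,0.006],5],[[0,0,0],[0,0,0.004],5],[[0,0,0],[0,0,0.002],5],[[0,0,0],[0,0,0],5],[[0,0,0],[0,0,0],5]])

```text
time: 59.15
ee_pos: [0.5887, 0.026, 0.1103]
tcp_rot: [180.0, 0.1, 179.7]
wrist_force: [0.1, -0.3, -0.8]
opening: 0.0169
grasp_force: 39.3
```

Request:
servo_tool(moves=[[[0,0,0],[0,0,0.0006],5],[[0,0,0],[0,0,0.0006],5],[[0,0,0],[0,0,0],5],[[0,0,0],[0,0,0],5]])

```text
time: 59.55
ee_pos: [0.5883, 0.0259, 0.1084]
tcp_rot: [180.0, 0.0, 179.7]
wrist_force: [-0.0, -0.3, -1.3]
opening: 0.0167
grasp_force: 39.3
```

Request:
servo_tool(moves=[[[0,0,0],[0,-0.0007,0.0006],5],[[0,0,0],[0,0,0.0006],5],[[0,0,0],[0,0,0],5],[[0,0,0],[0,0,0],5]])

```text
time: 59.95
ee_pos: [0.5884, 0.0252, 0.1074]
tcp_rot: [-180.0, 0.0, 179.7]
wrist_force: [-0.5, -0.6, 1.7]
opening: 0.0169
grasp_force: 39.6
```

Contact, so I'll release, rise and retreat towards −x.

Request:
servo_tool(moves=[[[0,0,0],[0,0,0],20],[[0,0,0],[0,0,0],40],[[0,0,0],[0,0,0],60],[[0,0,0],[0,0,0],60],[[0,0,0],[0,0,-0.02],60],[[0,0,0],[0,0,-0.04],60],[[0,0,0],[0,0,-0.04],60],[[0,0,0],[0,0,-0.04],60],[[0,0,0],[0,0,-0.04],60],[[0,0,0],[0.03,-0.03,0],60],[[0,0,0],[0.03,-0.04,0],60],[[0,0,0],[0.03,-0.04,0],60]])

```text
time: 61.15
ee_pos: [0.497, -0.085, 0.2871]
tcp_rot: [-180.0, 0.0, 179.8]
wrist_force: [0.7, -0.7, 0.4]
opening: 0.0515
grasp_force: 0.0
```

Request:
servo_tool(moves=[[[0,0,0],[0.03,-0.04,0],60],[[0,0,0],[0.03,-0.04,0],60],[[0,0,0],[0.03,-0.04,0],60],[[0,0,0],[0.02,-0.04,0],60],[[0,0,0],[0,-0.04,0],60],[[0,0,0],[0,0,0],60],[[0,0,0],[0,0,0],60]])

```text
time: 61.85
ee_pos: [0.3863, -0.2843, 0.2869]
tcp_rot: [180.0, -0.0, 179.6]
wrist_force: [0.3, 0.1, -0.6]
opening: 0.0513
grasp_force: 0.0
```

```bash
python3 - <<'E'
from h import *
im,d=camera("top");P=cloud("top",d);save("top10.png",im)
lay(P,"round",(.635,.111),.03,.132,.15)
lay(P,"square",(.64,-.054),.03,.126,.14)
lay(P,"sleeve",(.588,.026),.03,.108,.155)
lay(P,"jar",(.505,.319),.045,.106,.13)
lay(P,"beaker",(.484,.053),.04,.05,.066)
im,d=camera("scene");P=cloud("scene",d);save("scene10.png",im)
lay(P,"square",(.641,-.056),.04,.126,.14)
lay(P,"sleeve",(.59,.028),.03,.108,.155)
for n in ["brush","tweezers","dropper_bottle","beaker"]:
    print(n,[(np.round(toW("scene",r["xyz"]),3).tolist(),round(r["score"],2)) for r in mark_of(n,"scene")[:2]])
E
```

```text
round 157 circ 0.6359 0.1137 0.016 mean [0.6346 0.1138 0.1396]
square 264 circ 0.6401 -0.0528 0.0201 mean [ 0.6391 -0.0526  0.1335]
sleeve 80 circ 0.5887 0.0269 0.0092 mean [0.5861 0.0274 0.1343]
jar 536 circ 0.5057 0.3209 0.0289 mean [0.5045 0.3197 0.1166]
beaker 109 circ 0.4835 0.0577 0.0237 mean [0.4857 0.0576 0.0586]
square 188 circ 0.6417 -0.055 0.0209 mean [ 0.6422 -0.0564  0.1329]
sleeve 76 circ 0.5883 0.0257 0.0114 mean [0.5913 0.0217 0.13  ]
brush [([0.667, -0.384, 0.006], 0.56)]
tweezers [([0.45, -0.086, -0.004], 0.55)]
dropper_bottle [([0.668, 0.336, -0.0], 0.57), ([0.452, -0.087, -0.004], 0.41)]
beaker [([0.483, 0.054, 0.001], 0.81)]
```

View pics/top10.png

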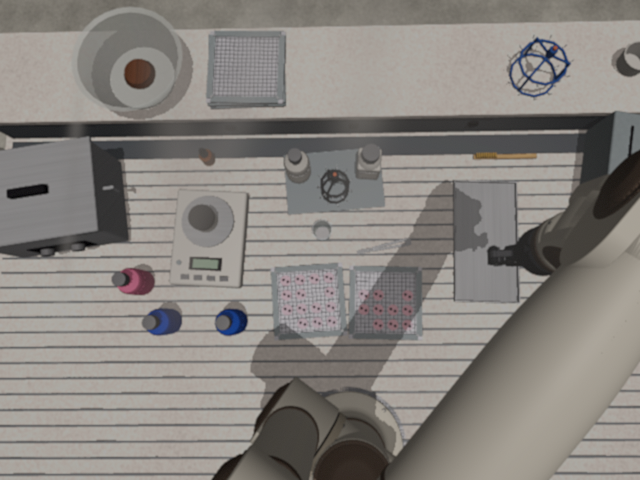

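View pics/scene10.png

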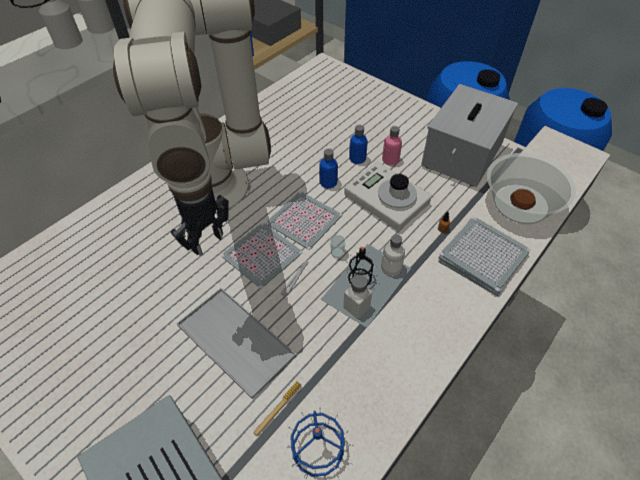

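All is in place: the jar is on the pan at top-view px (203,218), the jig and both bottles are upright on their spots, the tray is empty, and the loose things haven't moved.

```bash
python3 -c "
from workcell import *
print(job_done())"
```

```text
the job is handed in; nothing more can be done
None
```

The salt jar is in the middle of the balance pan, the jig and both bottles are upright within about 1–2 mm of where they started, nothing was knocked over, and the job was handed in at about 62 s.

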